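# Dock the fly box in the drying rack until its roller switch clicks

### The arm

A 6-joint arm with a two-finger parallel gripper is mounted at the origin on the work surface. World frame = base frame: x ahead of the robot, y to its left, z up, the work surface at z = 0. Lengths are in m, angles in rad, forces in N, time in s.
With the tool pointing down it reaches from about 0.25 to 0.775 m from the base axis. Payload 4 kg.
Tool frame: the origin (TCP) lies midway between the tips of the shut fingers; the grasp point (between the pads) lies 19 mm behind it; z points along the fingers, y is the line along which they close (so a half turn about z gives the same grasp; the last joint's range is limited). The gripper opens to 94 mm and grips with 3 to 60 N. Pads are 16 mm wide; open, the fingers measure 119 mm over their backs; the gripper's body (75 mm by 177 mm) begins 78 mm behind the grasp point.
Start: joints at [1.213, 0.087, 1.371, -0, 1.684, -0.103], TCP at [0.139, 0.532, 0.206] pointing down, gripper open.
Joint ranges: [-3.1, 3.1], [-0.76, 2.03], [0.27, 2.55], [-1.08, 4.22], [0.17, 2.65], [-2.57, 2.57]. Speed limits (rad/s): [2.79, 2.79, 3.14, 3.14, 3.14, 3.14].

### API

Orientations are given as [roll, pitch, yaw] about the fixed x, y, z axes, in that order (R = Rz(yaw) Ry(pitch) Rx(roll)).
In Python, from bench import get_obs, snapshot, close_job gives the robot as it stands. The module is installed in compiled form; this text tells all that it offers.
- The arm moves only by the tool drive_tool, never from a script. Its argument "commands" is a list of rows, each a list of 6 numbers: the shift along the tool's x, y, z in units of 0.04 m (1.0 is 0.04 m), then the turn, a rotation vector about the tool's x, y, z in units of 0.1 rad (1.0 is 0.1 rad). In form: [[dx, dy, dz, wx, wy, wz], ...]. A call has 1 to 20 rows; each row shifts and turns the commanded pose from where the row before left it, along the tool's axes as they then stand; what a row does not reach is not made up. A row lasts 1/8 s, in which the tool goes at most 62.5 mm and 10.7 degrees, less where a joint would pass 70% of its speed; a pose out of reach is approached as far as the arm can. A call with a number of a shift or a turn outside -1 to 1 is refused whole. A call with a gripper value outside its range is refused whole. "gripper" is the closure, from 0 (fully open) to 1 (shut), set as the call begins (left out, the last holds). The fingers move at their own pace and stop on an object; the grip force is fixed at half the most. Time passes only in rows, so rows that do not move let the fingers close. It gives the time, the measured TCP pose, the force, the opening and the grip force at its end, in the units of the state.
- get_obs(): the state, without advancing time (a new reading comes with each control period).
- snapshot(name): name is "side" or "top"; returns a dict with "image" (420x560x3 uint8, blue, green, red), "range_z" (420x560 float32, m along the optical axis (not along the pixel's ray), 0 where there is no reading), "fx", "fy", "cx", "cy" (pixels), "rvec" (rotation vector, rad) and "tvec" (3), from world to camera coordinates, as OpenCV has them. Camera axes: x right, y down, z forward; pixel columns grow to the right and rows downward; lengths in m; the calibration is good to about 2 mm. A picture is of the moment at which its call begins.
- close_job(): hands the job in; it is judged then, once.
The state is a dict: "time": time; "joint_positions": joint angles; "qvel": joint speeds; "joint_torque": joint torques, N m; "tool_pos": TCP position; "ee_rot": TCP orientation; "wrist_force": force on the tool from outside, world axes, zero at the start; "wrist_torque": the same for the moment, N m; "width": finger opening in m; "finger_force": force on a finger pad.
Only numpy, scipy, OpenCV 4.12 (cv2) and the standard library are available. Lean on these libraries where they do the work, as an engineer would, in place of code of your own. Each camera call takes 0.05 s, during which the arm holds its last target. There are 200 camera calls.

### The job

Make room in the tight row of boxes in the drying rack and slide the aluminium fly box, rounded nose first, into the empty slot under the lamp bar until it presses the roller lever just far enough to click the switch, never on into overtravel. Let the box do the pressing, not the gripper, and leave it standing on the table, straight in the slot, with the switch clicked. Keep the other boxes standing in the row, and do not disturb the mug, dispenser, float or lure.

Things in the scene. Friction and masses are not known exactly. Their poses are not given: they have to be found in the camera images.
- fly_box: Bare aluminium fly box standing on its long edge, closed and rigid, 140 mm long (x) x 44 mm thick (y) x 75 mm high (z), about 0.3 kg; dark seam line round its middle. Origin at the centre of its underside; +x points to its nose, the end whose upright edges are rounded (10 mm radius).
- nose (a point): Lowest point of the fly box's nose end, on its middle line: 70 mm from the box's origin along +x, on the underside. Axes as the box.
- rack: Aluminium drying rack, fixed, elsewhere each time. Origin on the table on the slot's line; +x is the way a box slides in, z up. Side walls 30 mm high, inner faces at y = 98.5 and -63.5 mm. Open above between lamp bar and switch. Switch: black body 22 mm high, x 73 to 118 mm, at the slot's far end.
- slot (a point): Middle of the slot's mouth on the table, at x = -40, y = 0 in the rack frame, axes as the rack. Row boxes stand along x from about -38 to 52 mm: one on the -y side (middle y = -32), two close together on +y (32 and 67). Slot only 30 mm wide; 14 mm is free between row and each wall, so neighbours can be nudged apart to a gap of at most 58 mm.
- bar (a point): Middle of the underside of the white lamp bar across the rack's mouth, 135 mm above the table; rack x = -56. The bar is 20 mm deep (x), 50 mm high, 186 mm long, with posts at its ends. Home, the fly box's rear end is at rack x = -77, 39 mm out of the row, under the bar: no room for an upright gripper; lean the tool back out of the rack about 35 degrees.
- lever (a joint): Roller lever angle, rad: 0 at rest, grows as the roller is pushed to rack +x; starts at 0 to 0.03. Clicks at 0.125 (roller pushed 6 mm from rest); past 0.225 (10.5 mm) is overtravel. Orange pointer on it: before green = clicked, red = overtravel. Resists with 4 N from first touch, 6 N at the click, 7.5 N at overtravel; stays where it is left.
- roller (a point): Axle of the red roller (16 mm diameter, 20 mm wide) on the steel lever; at rest at x = 64, y = 0, z = 60 mm in the rack frame, so a box's nose first touches it at x = 56 to 58 mm and clicks it at about x = 62. The lever turns about a pin along y at x = 86, z = 12 mm.
- green_box: Green plastic box with a white patch on top. Loose, 0.22 kg, 90 x 34 x 75 mm (its x, y, z), standing on edge; origin at the centre of its underside, x along its 90 mm length, z up. Starts in the drying rack's row.
- blue_box: Blue plastic box with a grey patch on top. Loose, 0.22 kg, 90 x 34 x 75 mm (its x, y, z), standing on edge; origin at the centre of its underside, x along its 90 mm length, z up. Starts in the drying rack's row.
- wood_box: Dark wooden box with a brass patch on top. Loose, 0.22 kg, 90 x 34 x 75 mm (its x, y, z), standing on edge; origin at the centre of its underside, x along its 90 mm length, z up. Starts in the drying rack's row.
- mug: Empty black ceramic mug, 82 mm wide, 95 mm high; origin at the centre of its underside. A bystander.
- dispenser: Yellow push dispenser for swivels, 75 x 50 mm, 118 mm high with its black push knob; origin at the centre of its underside. A bystander.
- float: Orange plastic float standing on its flat end, 74 mm wide, 112 mm high; origin at the centre of its underside. A bystander.
- spoon_lure: Stainless spoon lure lying flat, about 100 mm long, 42 mm wide, 6 mm thick; origin under its broad end. A bystander.
Mind the look-alikes: they are no part of the job. There is more than one size of the wood_box; the one meant has the size given above. Of the things that look like the blue_box, the largest one is meant.

How it is judged:
On the way, in this order (a step that is already met when the one before it is completed fails the run):
1. the fly box's nose is well in between the boxes of the row, the lever not yet pressed (y of nose in the frame of rack between -0.013 and 0.013 m and angle between the x axis of fly_box and the x axis of rack, either way round below 0.15 rad and x of nose in the frame of rack above -0.005 m and value of joint lever below 0.06 rad), for 0.1 s.
2. the fly box in the slot holds the switch clicked (y of nose in the frame of rack between -0.013 and 0.013 m and angle between the x axis of fly_box and the x axis of rack, either way round below 0.15 rad and x of nose in the frame of rack above 0.055 m and value of joint lever between 0.125 and 0.225 rad), for 0.3 s.
At the end, for the whole second after the job is handed in: Lever at 0.125 to 0.225 rad; fly box nose past x = 55 mm and within 13 mm of the slot line (rack frame), box within 0.15 rad of the slot, upright within 0.1 rad, on the table (6 mm), at rest; row boxes upright within 0.15 rad, at rest, at x -30 to 40, y -62 to 97 mm (all of step 2 and angle between fly_box's own z axis and vertical below 0.1 rad and height (world z) of fly_box below 0.006 m and linear speed of each of fly_box, green_box, blue_box, wood_box below 0.02 m/s and angle between each of green_box, blue_box, wood_box's own z axis and vertical below 0.15 rad and x of green_box in the frame of rack between -0.03 and 0.04 m and y of green_box in the frame of rack between -0.062 and 0.097 m and x of blue_box in the frame of rack between -0.03 and 0.04 m and y of blue_box in the frame of rack between -0.062 and 0.097 m and x of wood_box in the frame of rack between -0.03 and 0.04 m and y of wood_box in the frame of rack between -0.062 and 0.097 m); the robot touches nothing.
It fails at once if the switch lever is pushed into overtravel (value of joint lever above 0.225 rad).
It fails at once if the gripper presses the lever itself (contact force between the fingers and lever above 0.5 N).
It fails at once if a box of the row or the fly box is tipped over (angle between any of green_box, blue_box, wood_box, fly_box's own z axis and vertical above 0.6 rad).
It fails at once if the mug, dispenser, float or lure is disturbed (moved over 30 mm) (distance of any of mug, dispenser, float, spoon_lure from where it was at the start of the episode above 0.03 m).
It also fails if it takes over 67 s, if anything falls off the work surface, if the arm or the gripper's body presses on something with over 40 N, if the wrist force passes 120 N, or if a joint passes its speed limit or range.

## Working session

There is one attempt and no reset: what is moved stays moved. The work goes in short steps, Python scripts to look and compute and a tool call to move; the robot and the scene stay as the last step left them, time stands still between calls to the robot, and variables do not carry over. Pictures are saved under pics/ and viewed, at most 10 in all, crops included, and the job is handed in when it is done.

Besides the shell and the picture viewer there is one more tool, called after "Emit:" by a JSON object that holds its "name" and its "arguments". drive_tool: Moves the arm, as the interface text tells. Its arguments: {"type":"object","properties":{"commands":{"type":"array"},"gripper":{"type":"number"}},"required":["commands"]}

```bash
mkdir -p pics
cat > h.py <<'E'
import numpy as np, cv2
from bench import get_obs, snapshot, close_job
def cloud(s):
    z=s["range_z"].astype(float); v,u=np.mgrid[:z.shape[0],:z.shape[1]]
    P=np.stack([(u-s["cx"])/s["fx"]*z,(v-s["cy"])/s["fy"]*z,z],-1)
    R=cv2.Rodrigues(np.array(s["rvec"],float))[0]
    W=(P-np.array(s["tvec"]).ravel())@R
    W[z==0]=np.nan
    return W
E
python3 - <<'E'
from h import *
import pickle
for n in("top","side"):
    s=snapshot(n); cv2.imwrite(f"pics/{n}0.png",s["image"]); pickle.dump(s,open(n+"0.pkl","wb"))
    print(n,s["fx"],np.array(s["rvec"]).ravel(),np.array(s["tvec"]).ravel())
o=get_obs(); print(o)
E
```

```text
top 500.53685537192104 [ 2.11905328 -2.1620267   0.18859898] [-0.0433107   0.54894504  1.23008806]
side 518.2509533338089 [ 2.28496929 -0.43969054  0.19894029] [-0.52350047  0.1815139   1.20316411]
{'time': 0.1, 'joint_positions': array([ 1.21291375e+00,  8.79120018e-02,  1.37207606e+00,  1.06472769e-05,
        1.68360899e+00, -1.03094999e-01]), 'qvel': array([-5.88868521e-04, -1.57176666e-03, -3.89375522e-03, -7.76528251e-04,
       -2.85876561e-05,  9.94070781e-05]), 'joint_torque': array([ 1.33303780e-03, -3.41250908e+01, -3.03303051e+01,  7.19097024e-02,
        3.03559599e-02, -1.09276798e-04]), 'tool_pos': array([0.13844835, 0.53178545, 0.20441807]), 'ee_rot': array([-3.13960000e+00, -2.16802330e-04,  2.88680604e+00]), 'wrist_force': array([ 0.3285104 , -0.61633116, -0.48353364]), 'wrist_torque': array([-0.02857149, -0.04900605,  0.00021334]), 'finger_force': 0.0, 'width': 0.09398861796276341}
```

View pics/top0.png

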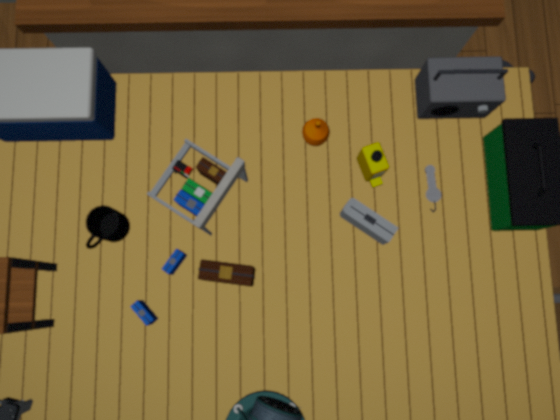

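View pics/side0.png

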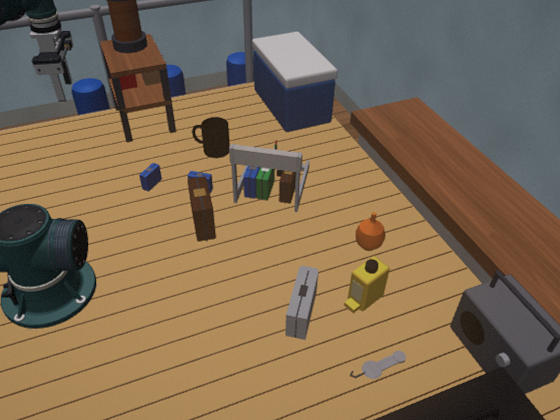

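Candidates, by top-view pixel:
- **Fly box:** the silver one at (368,221), the only one.
- **Wood box:** (211,171) in the row. The bigger one at (226,272) is a decoy.
- **Blue box:** (189,203) in the row. The small ones at (174,262) and (143,312) are decoys.
- **Green box:** (196,192) in the row.

Next I'll measure these and check them in a close crop.

Run:
```python
from h import *
import pickle
s=pickle.load(open("top0.pkl","rb")); W=cloud(s); im=s["image"]
a=cv2.resize(im[135:240,140:255],None,fx=3.4,fy=3.4*1.0,interpolation=cv2.INTER_CUBIC)
b=cv2.resize(im[190:250,335:405],None,fx=5.5,fy=5.5,interpolation=cv2.INTER_CUBIC)
h=max(a.shape[0],b.shape[0]); f=lambda x:cv2.copyMakeBorder(x,0,h-x.shape[0],0,0,0)
c=np.hstack([f(a),f(b)]); c=np.clip(c.astype(float)*1.6,0,255).astype(np.uint8); print(c.shape); cv2.imwrite("pics/crop.png",c)
def near(x0,x1,y0,y1,zl,zh):
    m=np.zeros(W.shape[:2],bool); m[y0:y1,x0:x1]=1
    return m&(W[...,2]>zl)&(W[...,2]<zh)
for n,b in dict(fly=(335,190,405,250,.065,.085),bar=(195,150,255,235,.17,.2),rowtops=(165,150,235,220,.066,.085)).items():
    m=near(b[0],b[2],b[1],b[3],b[4],b[5]); P=W[m]
    r=cv2.minAreaRect((P[:,:2]*1000).astype(np.float32)); print(n,len(P),P[:,:3].mean(0).round(4),r, cv2.boxPoints(r).round(0).tolist())
for n,(u,v) in dict(wood=(211,171),green=(200,192),blue=(189,203),roller=(187,170),mug=(108,222),yel=(372,160),float=(316,130),lure=(432,185),tab=(280,200),bigwood=(226,272),smb=(174,262)).items():
    print(n,W[v,u].round(4))
hsv=cv2.cvtColor(im,cv2.COLOR_BGR2HSV)
reg=near(165,235-70,150,150,0,1); 
def col(n,lo,hi,z0=.066,z1=.085,box=(160,150,240,225)):
    m=near(box[0],box[2],box[1],box[3],z0,z1)&(cv2.inRange(hsv,lo,hi)>0); P=W[m]
    r=cv2.minAreaRect((P[:,:2]*1000).astype(np.float32)); print(n,len(P),P.mean(0).round(4),[np.round(q,1) for q in r])
col("blue",(105,120,40),(125,255,255)); col("green",(45,100,30),(80,255,255)); col("wood",(0,60,15),(20,255,120)); col("red",(0,180,100),(6,255,255),.02,.09)
```

```text
(357, 776, 3)
fly 1018 [ 0.5183 -0.2703  0.0755] ((519.0267333984375, -270.56964111328125), (139.94168090820312, 45.429874420166016), 54.55304718017578) [[460.0, -314.0], [497.0, -341.0], [578.0, -227.0], [541.0, -200.0]]
bar 773 [0.5723 0.0911 0.1845] ((573.34375, 92.20431518554688), (21.587200164794922, 186.15516662597656), 56.25501251220703) [[490.0, 135.0], [645.0, 32.0], [657.0, 49.0], [502.0, 153.0]]
rowtops 1223 [0.6091 0.1552 0.0755] ((623.0947265625, 167.51626586914062), (113.2437973022461, 133.4835205078125), 56.31989669799805) [[536.0, 157.0], [647.0, 83.0], [710.0, 178.0], [599.0, 252.0]]
wood [0.6486 0.122  0.0784]
green [0.5956 0.1495 0.0767]
blue [0.5684 0.1769 0.0754]
roller [0.6544 0.1837 0.07  ]
mug [0.5352 0.4001 0.0044]
yel [ 0.6624 -0.2792  0.1052]
float [ 0.7481 -0.1446  0.0874]
lure [ 0.6181 -0.4561  0.0042]
tab [ 0.5861 -0.0506 -0.0006]
bigwood [0.3943 0.082  0.1079]
smb [0.4241 0.2164 0.0539]
blue 288 [0.5709 0.179  0.0757] [array([570.6, 178.2]), array([70.9, 32.1]), np.float64(56.1)]
green 267 [0.6015 0.1612 0.0758] [array([600.3, 159.1]), array([71.6, 32.6]), np.float64(56.5)]
wood 353 [0.6537 0.1265 0.0755] [array([660.5, 148.3]), array([126.4,  52.6]), np.float64(74.4)]
red 34 [0.6562 0.1839 0.0656] [array([660.1, 189.2]), array([27.9, 15.5]), np.float64(50.6)]
```

View pics/crop.png

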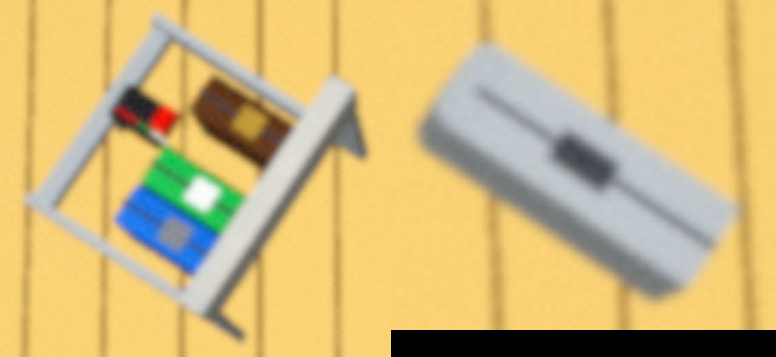

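The crop shows:
- **Rack:** bar along (340,90)-(200,300), red roller at (162,118). Wood is at (247,122), and green (200,195) and blue (175,232) are on the other side of the slot.
- **Fly box:** its softer, rounded end is the upper-left one at (450,85), facing the rack.

Next I'll check the nose end and refine the slot.

```bash
cat >> h.py <<'E'
from scipy.spatial.transform import Rotation as Ro
A0=np.deg2rad(56.3); O0=np.array([.619,.129])
def rack(P,O=O0,A=A0):
    d=P[...,:2]-O; return np.stack([d[...,0]*np.cos(A)+d[...,1]*np.sin(A),-d[...,0]*np.sin(A)+d[...,1]*np.cos(A)],-1)
def world(x,y,O=O0,A=A0): return O+np.array([x*np.cos(A)-y*np.sin(A),x*np.sin(A)+y*np.cos(A)])
def delta(tp,yaw,lean):
    o=get_obs(); R=Ro.from_euler('xyz',o['ee_rot']); T=Ro.from_euler('z',yaw)*Ro.from_euler('x',np.pi)*Ro.from_euler('y',lean)
    print('tool',o['tool_pos'].round(4),'rack',(rack(o['tool_pos'])*1000).round(1),'turn(0.1rad)',((R.inv()*T).as_rotvec()*10).round(2),
     'shift(40mm) in cur axes',(R.inv().apply(tp-o['tool_pos'])/.04).round(2),'after turn',(T.inv().apply(tp-o['tool_pos'])/.04).round(2))
E
python3 - <<'E'
from h import *
import pickle
s=pickle.load(open("top0.pkl","rb")); W=cloud(s)
q=rack(W)*1000; z=W[...,2]
for n in("green/blue","wood"):
    m=(z>.066)&(z<.085)&(q[...,0]>-25)&(q[...,0]<50)&((q[...,1]>8) if n[0]=='g' else (q[...,1]<-8))&(abs(q[...,1])<90)
    y=q[...,1][m]; x=q[...,0][m]; print(n,m.sum(),np.percentile(y,[1,5,50,95,99]).round(1))
    for a in range(-25,50,15):
        k=(x>a)&(x<=a+15); print('  x',a,y[k].min().round(1) if k.any() else 0,y[k].max().round(1) if k.any() else 0)
for lo,hi in((0.02,.035),): # walls
    m=(z>lo)&(z<hi)&(q[...,0]>-40)&(q[...,0]<100)
    for a,b in((90,115),(-80,-55)):
        k=m&(q[...,1]>a)&(q[...,1]<b); P=q[k]; print('wall',k.sum(),np.percentile(P[:,1],[2,50,98]).round(1),np.polyfit(P[:,0],P[:,1],1))
# fly box ends
f=np.deg2rad(54.55); m=(z>.068)&(z<.085); F=rack(W,np.array([.519,-.2706]),f)*1000; m&=(abs(F[...,0])<80)&(abs(F[...,1])<30)
P=F[m]
for a,b in((-26,-18),(-18,-12),(-12,12),(12,18),(18,26)):
    k=(P[:,1]>a)&(P[:,1]<=b); print(a,b,P[k,0].min().round(1),P[k,0].max().round(1))
print(np.percentile(P[:,1],[1,99]))
delta(np.array([*world(.005,0),.28]),A0,0)
E
```

```text
green/blue 774 [16.2 19.2 50.8 81.9 84.3]
  x -25 16.2 84.5
  x -10 15.7 84.6
  x 5 15.3 84.5
  x 20 15.4 84.7
  x 35 15.9 84.4
wood 384 [-48.1 -46.4 -30.7 -15.4 -14.5]
  x -25 -48.1 -14.1
  x -10 -48.3 -14.3
  x 5 -48.8 -14.2
  x 20 -47.6 -14.6
  x 35 -48.3 -14.5
wall 128 [ 98.4 102.4 106.2] [-4.55339271e-03  1.02648065e+02]
wall 147 [-71.4 -66.8 -63.3] [-3.66655546e-03 -6.68346257e+01]
-26 -18 -68.7 66.6
-18 -12 -69.9 69.4
-12 12 -69.5 70.0
12 18 -68.9 69.3
18 26 -69.1 65.2
[-21.75315286  22.01173927]
tool [0.1384 0.5318 0.2044] rack [ 68.5 623.3] turn(0.1rad) [-0.02  0.02 19.04] shift(40mm) in cur axes [-14.2   -6.6   -1.88] after turn [-1.59 15.58 -1.89]
```

Emit:
{"name": "drive_tool", "arguments": {"commands": [[0,0,-0.1,0,0,1],[0,0,-0.1,0,0,1],[0,0,-0.1,0,0,1],[0,0,-0.1,0,0,1],[0,0,-0.1,0,0,1],[0,0,-0.1,0,0,1],[0,0,-0.1,0,0,1],[0,0,-0.1,0,0,1],[0,0,-0.1,0,0,1],[0,0,-0.1,0,0,1],[0,0,-0.1,0,0,1],[0,0,-0.1,0,0,1],[0,0,-0.1,0,0,1],[0,0,-0.1,0,0,1],[0,0,-0.1,0,0,1],[0,0,-0.1,0,0,1],[0,0,-0.1,0,0,1],[0,0,-0.1,0,0,1],[0,0,-0.1,0,0,1]], "gripper": 1}}

```text
time: 2.48
tool_pos: [0.1385, 0.532, 0.2809]
ee_rot: [3.141, 0.001, 0.983]
wrist_force: [-0.2, 0.4, -1.0]
width: 0.001
finger_force: 0.0
```

Emit:
{"name": "drive_tool", "arguments": {"commands": [[-0.1,0.9,0,0,0,0],[-0.1,0.9,0,0,0,0],[-0.1,0.9,0,0,0,0],[-0.1,0.9,0,0,0,0],[-0.1,0.9,0,0,0,0],[-0.1,0.9,0,0,0,0],[-0.1,0.9,0,0,0,0],[-0.1,0.9,0,0,0,0],[-0.1,0.9,0,0,0,0],[-0.1,0.9,0,0,0,0],[-0.1,0.9,0,0,0,0],[-0.1,0.9,0,0,0,0],[-0.1,0.9,0,0,0,0],[-0.1,0.9,0,0,0,0],[-0.1,0.9,0,0,0,0],[-0.1,0.9,0,0,0,0],[0,0.9,0,0,0,0],[0,0,0,0,0,0]]}}

```text
time: 4.72
tool_pos: [0.615, 0.1397, 0.2792]
ee_rot: [-3.139, 0.002, 0.984]
wrist_force: [0.7, 1.0, 0.2]
width: 0.0003
finger_force: 0.0
```

Run:
```python
from h import *
delta(np.array([*world(.005,.0006),.09]),A0,0); o=get_obs(); print(o['time'],o['wrist_force'],o['width'])
```

```text
tool [0.615  0.1397 0.2792] rack [6.6 9.3] turn(0.1rad) [-0.02  0.02  0.01] shift(40mm) in cur axes [-0.03  0.23  4.73] after turn [-0.04  0.22  4.73]
4.725 [0.72509503 1.02627302 0.2302682 ] 0.00034612865865184
```

Emit:
{"name": "drive_tool", "arguments": {"commands": [[0,0.22,0,0,0,0],[0,0,0.8,0,0,0],[0,0,0.8,0,0,0],[0,0,0.8,0,0,0],[0,0,0.8,0,0,0],[0,0,0.8,0,0,0],[0,0,0.7,0,0,0],[0,0,0,0,0,0]]}}

```text
time: 5.72
tool_pos: [0.6188, 0.1371, 0.0907]
ee_rot: [-3.137, 0.004, 0.988]
wrist_force: [0.0, 0.4, -0.1]
width: 0.0008
finger_force: 0.0
```

Run:
```python
from h import *
delta(np.array([*world(.005,.0006),.013]),A0,0); o=get_obs(); print(o['time'],o['wrist_force'],o['width'])
s=snapshot("side"); cv2.imwrite("pics/s1.png",cv2.resize(s["image"][60:230,180:350],None,fx=3.5,fy=3.5,interpolation=cv2.INTER_CUBIC))
```

```text
tool [0.6188 0.1371 0.0907] rack [6.6 4.7] turn(0.1rad) [-0.05  0.04  0.05] shift(40mm) in cur axes [-0.03  0.11  1.94] after turn [-0.04  0.1   1.94]
5.725 [ 0.04220211  0.40668808 -0.0752817 ] 0.0007688393143549373
```

View pics/s1.png

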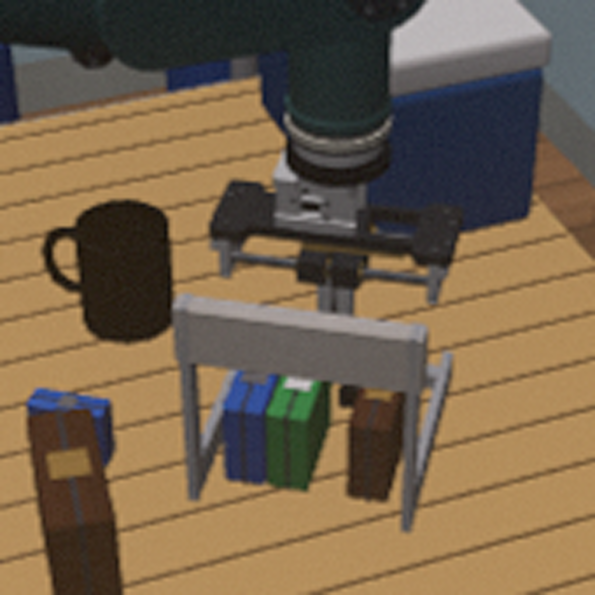

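The gripper hangs upright behind the bar, which it clears at (300,340), above the slot at crop (340,380). I'll make a small sideways correction and then go down.

Emit:
{"name": "drive_tool", "arguments": {"commands": [[0,0.1,0,0,0,0.05],[0,0,0,0,0,0]]}}

```text
time: 6.02
tool_pos: [0.6259, 0.1344, 0.0956]
ee_rot: [3.139, -0.002, 0.982]
wrist_force: [0.2, 0.0, 0.8]
width: 0.0005
finger_force: 0.0
```

Run:
```python
from h import *
delta(np.array([*world(.005,.0006),.013]),A0,0)
```

```text
tool [0.6259 0.1344 0.0956] rack [ 8.4 -2.7] turn(0.1rad) [ 0.03 -0.02 -0.01] shift(40mm) in cur axes [-0.09 -0.09  2.06] after turn [-0.08 -0.08  2.07]
```

Emit:
{"name": "drive_tool", "arguments": {"commands": [[0,0,0,0,0,0],[0,0,0,0,0,0]]}}

```text
time: 6.28
tool_pos: [0.6248, 0.1344, 0.094]
ee_rot: [3.141, -0.001, 0.982]
wrist_force: [0.8, 0.2, 0.6]
width: 0.0005
finger_force: 0.0
```

Run:
```python
from h import *
delta(np.array([*world(.005,.0006),.013]),A0,0)
```

```text
tool [0.6248 0.1344 0.094 ] rack [ 7.7 -1.8] turn(0.1rad) [ 0.01 -0.01 -0.01] shift(40mm) in cur axes [-0.07 -0.06  2.02] after turn [-0.07 -0.06  2.02]
```

Emit:
{"name": "drive_tool", "arguments": {"commands": [[-0.03,-0.05,0,0,0,0],[-0.03,0,0,0,0,0],[0,0,0,0,0,0],[0,0,0,0,0,0],[0,0,0,0,0,0]]}}

```text
time: 6.9
tool_pos: [0.6216, 0.1335, 0.0935]
ee_rot: [-3.142, -0.0, 0.982]
wrist_force: [0.3, -0.3, 0.1]
width: 0.0005
finger_force: 0.0
```

Run:
```python
from h import *
delta(np.array([*world(.005,.0006),.013]),A0,0)
```

```text
tool [0.6216 0.1335 0.0935] rack [5.2 0.3] turn(0.1rad) [-0.   -0.   -0.01] shift(40mm) in cur axes [-0.01 -0.01  2.01] after turn [-0.01 -0.01  2.01]
```

Emit:
{"name": "drive_tool", "arguments": {"commands": [[0,0,0.2,0,0,0],[0,0,0.2,0,0,0],[0,0,0.2,0,0,0],[0,0,0.2,0,0,0],[0,0,0,0,0,0],[0,0,0,0,0,0]]}}

```text
time: 7.65
tool_pos: [0.6218, 0.1335, 0.0616]
ee_rot: [3.141, -0.0, 0.982]
wrist_force: [0.6, 0.3, 0.4]
width: 0.0003
finger_force: 0.0
```

Emit:
{"name": "drive_tool", "arguments": {"commands": [[0,0,0.2,0,0,0],[0,0,0.2,0,0,0],[0,0,0.2,0,0,0],[0,0,0.2,0,0,0],[0,0,0.2,0,0,0],[0,0,0.2,0,0,0],[0,0,0,0,0,0],[0,0,0,0,0,0],[0,0,0,0,0,0]]}}

```text
time: 8.78
tool_pos: [0.622, 0.1336, 0.014]
ee_rot: [3.141, -0.001, 0.982]
wrist_force: [-0.3, -0.5, 1.0]
width: 0.0004
finger_force: 0.0
```

Run:
```python
from h import *
delta(np.array([*world(.005,.0006),.013]),A0,0)
```

```text
tool [0.622  0.1336 0.014 ] rack [5.5 0. ] turn(0.1rad) [ 0.01 -0.01 -0.01] shift(40mm) in cur axes [-0.01 -0.01  0.03] after turn [-0.01 -0.01  0.03]
```

Emit:
{"name": "drive_tool", "arguments": {"commands": [[0,0,0,0,0,0],[0,0,0,0,0,0]], "gripper": 0.9}}

```text
time: 9.02
tool_pos: [0.6221, 0.1334, 0.014]
ee_rot: [3.14, -0.001, 0.982]
wrist_force: [-0.2, -0.0, 1.6]
width: 0.0092
finger_force: 1.2
```

Emit:
{"name": "drive_tool", "arguments": {"commands": [[0,0,0,0,0,0],[0,0,0,0,0,0]], "gripper": 0.8}}

```text
time: 9.28
tool_pos: [0.6224, 0.1332, 0.0141]
ee_rot: [3.14, -0.001, 0.982]
wrist_force: [1.1, -1.0, 0.7]
width: 0.0186
finger_force: 2.0
```

Emit:
{"name": "drive_tool", "arguments": {"commands": [[0,0,0,0,0,0],[0,0,0,0,0,0],[0,0,0,0,0,0]], "gripper": 0.71}}

```text
time: 9.65
tool_pos: [0.6221, 0.1335, 0.014]
ee_rot: [3.141, -0.001, 0.982]
wrist_force: [0.4, -1.8, 3.0]
width: 0.0274
finger_force: 2.4
```

Emit:
{"name": "drive_tool", "arguments": {"commands": [[0,0,0,0,0,0],[0,0,0,0,0,0],[0,0,-0.3,0,0,0],[0,0,-0.6,0,0,0],[0,0,-1,0,0,0],[0,0,-1,0,0,0],[0,0,-1,0,0,0],[0,0,-1,0,0,0],[0,0,-1,0,0,0],[0,0,-1,0,0,0]], "gripper": 0.78}}

```text
time: 10.9
tool_pos: [0.6212, 0.1336, 0.2916]
ee_rot: [3.141, -0.001, 0.982]
wrist_force: [0.6, 0.2, 0.4]
width: 0.0208
finger_force: 0.0
```

Run:
```python
from h import *
# grasp fly box: box-frame target; box center .519,-.2706, yaw 54.55deg
f=np.deg2rad(54.55); L=.61; c=np.array([.519,-.2706])
g=world(-.055,0,c,f); z=.050
d=np.array([np.sin(L)*np.cos(f),np.sin(L)*np.sin(f),-np.cos(L)])
t=np.array([*g,z])+.019*d; print('grasp tcp',t,'pre',t-.1*d)
delta(t-.1*d,f,L)
```

```text
grasp tcp [ 0.49341334 -0.30653747  0.03442669] pre [ 0.46018747 -0.35320451  0.11639149]
tool [0.6212 0.1336 0.2916] rack [5.  0.8] turn(0.1rad) [-0.09  6.09  0.29] shift(40mm) in cur axes [-12.36   3.41   4.37] after turn [-12.55   3.78  -3.43]
```

Emit:
{"name": "drive_tool", "arguments": {"commands": [[0,0,0,0,1,0.05],[0,0,0,0,1,0.05],[0,0,0,0,1,0.05],[0,0,0,0,1,0.05],[0,0,0,0,1,0.05],[0,0,0,0,1,0.05]], "gripper": 0}}

```text
time: 11.65
tool_pos: [0.6213, 0.1335, 0.2908]
ee_rot: [-3.133, -0.604, 0.949]
wrist_force: [-0.3, 0.4, 0.2]
width: 0.0771
finger_force: 0.0
```

Emit:
{"name": "drive_tool", "arguments": {"commands": [[-0.78,0.24,-0.21,0,0,0],[-0.78,0.24,-0.21,0,0,0],[-0.78,0.24,-0.21,0,0,0],[-0.78,0.24,-0.21,0,0,0],[-0.78,0.24,-0.21,0,0,0],[-0.78,0.24,-0.21,0,0,0],[-0.78,0.24,-0.21,0,0,0],[-0.78,0.24,-0.21,0,0,0],[-0.78,0.24,-0.21,0,0,0],[-0.78,0.24,-0.21,0,0,0],[-0.78,0.24,-0.21,0,0,0],[-0.78,0.24,-0.21,0,0,0],[-0.78,0.24,-0.21,0,0,0],[-0.78,0.24,-0.21,0,0,0],[-0.78,0.24,-0.21,0,0,0],[-0.78,0.24,-0.21,0,0,0],[0,0,0,0,0,0],[0,0,0,0,0,0],[0,0,0,0,0,0]]}}

```text
time: 14.02
tool_pos: [0.4637, -0.3515, 0.1181]
ee_rot: [-3.132, -0.6, 0.95]
wrist_force: [0.0, -0.9, -0.5]
width: 0.0937
finger_force: 0.0
```

Run:
```python
from h import *
t=np.array([.49341,-.30654,.0344]); f=np.deg2rad(54.55)
delta(t,f,.61); print(get_obs()['joint_positions'].round(2))
s=snapshot("top"); cv2.imwrite("pics/t2.png",np.clip(s["image"].astype(float)*1.5,0,255).astype(np.uint8))
W=cloud(s);q=rack(W)*1000;z=W[...,2]
for n,a,b in(("gb",0,95),("wood",-63,0)):
    m=(z>.066)&(z<.085)&(q[...,0]>-25)&(q[...,0]<62)&(q[...,1]>a)&(q[...,1]<b); P=q[m]; print(n,np.percentile(P[:,1],[1,99]).round(1),P[:,0].max())
    for lo in(-25,0,25): k=P[(P[:,0]>lo)&(P[:,0]<lo+25)]; print(k[:,1].min().round(1),k[:,1].max().round(1))
```

```text
tool [ 0.4637 -0.3515  0.1181] rack [-485.9 -137.5] turn(0.1rad) [-0.08  0.1  -0.02] shift(40mm) in cur axes [-0.07 -0.03  2.49] after turn [-0.1  -0.05  2.49]
[-1.06  0.32  1.4   0.54  1.7  -0.45]
gb [25. 92.] 61.39150002428523
24.6 92.3
24.9 92.6
24.9 92.4
wood [-59.7  -3.9] 61.91970485379427
-59.9 -25.9
-60.3 -25.7
-60.5 -25.5
```

View pics/t2.png

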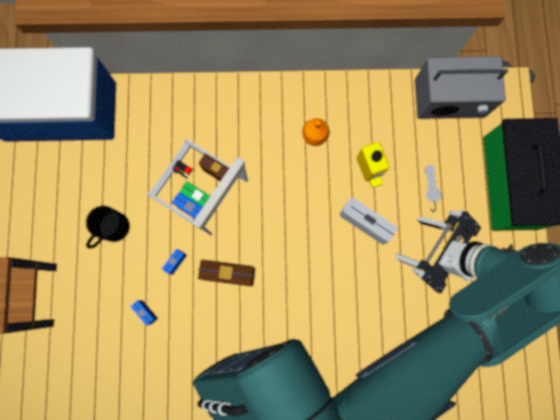

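The row is now spread (a 50 mm gap near (195,180)), and the leaned gripper faces the box's rear end at (392,238). Next is the approach and grasp.

Emit:
{"name": "drive_tool", "arguments": {"commands": [[-0.08,-0.03,0.4,0,0.05,0],[0,0,0.4,0,0.05,0],[0,0,0.4,0,0,0],[0,0,0.4,0,0,0],[0,0,0.4,0,0,0],[0,0,0.3,0,0,0],[0,0,0.15,0,0,0],[0,0,0,0,0,0],[0,0,0,0,0,0],[0,0,0,0,0,0]]}}

```text
time: 15.32
tool_pos: [0.4927, -0.3084, 0.0355]
ee_rot: [-3.132, -0.61, 0.948]
wrist_force: [-0.3, -0.6, 0.3]
width: 0.0941
finger_force: 0.0
```

Run:
```python
from h import *
t=np.array([.49341,-.30654,.0344]); f=np.deg2rad(54.55)
delta(t,f,.61)
```

```text
tool [ 0.4927 -0.3084  0.0355] rack [-434.  -137.6] turn(0.1rad) [-0.07  0.   -0.04] shift(40mm) in cur axes [ 0.03 -0.01  0.05] after turn [ 0.03 -0.01  0.05]
```

Emit:
{"name": "drive_tool", "arguments": {"commands": [[0,0,0,-0.07,0,0],[0,0,0,0,0,0],[0,0,0,0,0,0],[0,0,0,0,0,0],[0,0,0,0,0,0],[0,0,0,0,0,0]], "gripper": 1}}

```text
time: 16.08
tool_pos: [0.4925, -0.3078, 0.0349]
ee_rot: [-3.138, -0.61, 0.947]
wrist_force: [-0.9, -0.4, 0.1]
width: 0.044
finger_force: 30.0
```

Run:
```python
from h import *
o=get_obs(); print(o['width'],o['finger_force'],o['wrist_force'],o['tool_pos'])
delta(np.array([*world(-.165,-.0005),o['tool_pos'][2]]),A0,.61)
```

```text
0.04401491625622975 29.983692169189453 [-0.94150862 -0.36058892  0.05959743] [ 0.49246008 -0.30778445  0.03492491]
tool [ 0.4925 -0.3078  0.0349] rack [-433.6 -137.1] turn(0.1rad) [ 0.16 -0.   -0.29] shift(40mm) in cur axes [ 5.4  -3.63  3.79] after turn [ 5.5  -3.41  3.85]
```

Emit:
{"name": "drive_tool", "arguments": {"commands": [[0,0,0,0.16,0,-0.29],[0,0,0,0,0,0],[0.393,-0.244,0.275,0,0,0],[0.393,-0.244,0.275,0,0,0],[0.393,-0.244,0.275,0,0,0],[0.393,-0.244,0.275,0,0,0],[0.393,-0.244,0.275,0,0,0],[0.393,-0.244,0.275,0,0,0],[0.393,-0.244,0.275,0,0,0],[0.393,-0.244,0.275,0,0,0],[0.393,-0.244,0.275,0,0,0],[0.393,-0.244,0.275,0,0,0],[0.393,-0.244,0.275,0,0,0],[0.393,-0.244,0.275,0,0,0],[0.393,-0.244,0.275,0,0,0],[0.393,-0.244,0.275,0,0,0],[0,0,0,0,0,0],[0,0,0,0,0,0],[0,0,0,0,0,0]]}}

```text
time: 18.45
tool_pos: [0.5278, -0.0084, 0.0349]
ee_rot: [-3.141, -0.611, 0.982]
wrist_force: [0.2, 2.7, 2.1]
width: 0.0439
finger_force: 30.0
```

```bash
cat > fly.py <<'E'
from h import *
def fly(n):
    o=get_obs(); print('t',o['time'],'F',o['wrist_force'].round(1),'w',round(o['width'],4))
    s=snapshot("top"); W=cloud(s);q=rack(W)*1000;z=W[...,2]
    m=(z>.066)&(z<.088)&(q[...,0]>-210)&(q[...,0]<70)&(abs(q[...,1])<25)
    hsv=cv2.cvtColor(s["image"],cv2.COLOR_BGR2HSV); m&=hsv[...,1]<110
    P=q[m]; print('n',len(P),'z',z[m].mean().round(4),'x',P[:,0].min().round(1),P[:,0].max().round(1))
    for lo in range(-200,70,20):
        k=P[(P[:,0]>lo)&(P[:,0]<=lo+20)]
        if len(k)>15: print('  ',lo,k[:,1].min().round(1),k[:,1].max().round(1),z[m][(P[:,0]>lo)&(P[:,0]<=lo+20)].mean().round(4))
    cv2.imwrite(n,np.clip(cv2.resize(s["image"][130:260,140:300],None,fx=4,fy=4,interpolation=cv2.INTER_CUBIC).astype(float)*1.5,0,255).astype(np.uint8))
E
python3 - <<'E'
from fly import *
fly("pics/f1.png"); delta(np.array([*world(-.165,-.0005),.0349]),A0,.61)
E
```

```text
t 18.45 F [0.2 2.7 2.1] w 0.0439
n 985 z 0.0756 x -198.4 65.9
   -200 -24.7 24.2 0.0761
   -180 -23.4 24.9 0.0753
   -160 -22.9 20.9 0.0754
   -140 -23.0 21.1 0.0757
   -120 -23.3 21.0 0.0758
   -100 -23.5 21.1 0.0757
   -80 -22.9 21.4 0.0753
   -60 -20.2 21.7 0.0759
tool [ 0.5278 -0.0086  0.0348] rack [-165.    -0.5] turn(0.1rad) [-0.   -0.01 -0.01] shift(40mm) in cur axes [ 0.  0. -0.] after turn [ 0.  0. -0.]
```

View pics/f1.png

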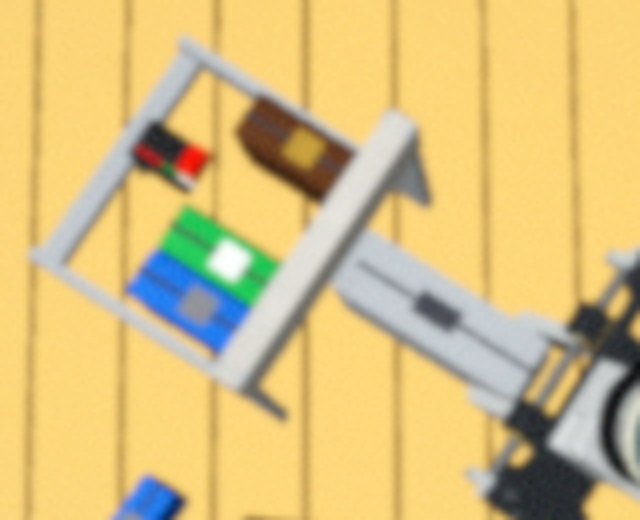

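The view shows the box straight on the slot line, nose going under the bar at crop (345,270), with wood, green and blue spread clear on either side. Next I slide in, stopping short of the lever.

Emit:
{"name": "drive_tool", "arguments": {"commands": [[0.2,0,0.14,0,0,0],[0.2,0,0.14,0,0,0],[0.2,0,0.14,0,0,0],[0.2,0,0.14,0,0,0],[0.2,0,0.14,0,0,0],[0.2,0,0.14,0,0,0],[0.2,0,0.14,0,0,0],[0.2,0,0.14,0,0,0],[0.2,0,0.14,0,0,0],[0.2,0,0.14,0,0,0],[0,0,0,0,0,0],[0,0,0,0,0,0],[0,0,0,0,0,0]]}}

```text
time: 20.12
tool_pos: [0.5822, 0.0733, 0.0349]
ee_rot: [-3.141, -0.611, 0.982]
wrist_force: [2.0, 2.8, 2.2]
width: 0.0442
finger_force: 30.0
```

Run:
```python
from fly import *
fly("pics/f2.png"); delta(np.array([*world(-.0595,-.0001),.0349]),A0,.61)
```

```text
t 20.125 F [2.  2.8 2.2] w 0.0442
n 771 z 0.0758 x -109.6 66.1
   -100 -24.9 24.6 0.076
   -80 -23.1 23.5 0.0754
   -60 -23.5 20.9 0.0757
   -40 -21.8 20.3 0.0772
   -20 -23.0 21.6 0.0763
   0 -23.2 21.2 0.0757
   20 -22.4 21.7 0.0754
   40 -20.5 21.0 0.0757
tool [0.5821 0.0732 0.0349] rack [-66.9  -0.3] turn(0.1rad) [-0.   -0.01 -0.  ] shift(40mm) in cur axes [ 0.15 -0.    0.11] after turn [ 0.15 -0.    0.11]
```

View pics/f2.png

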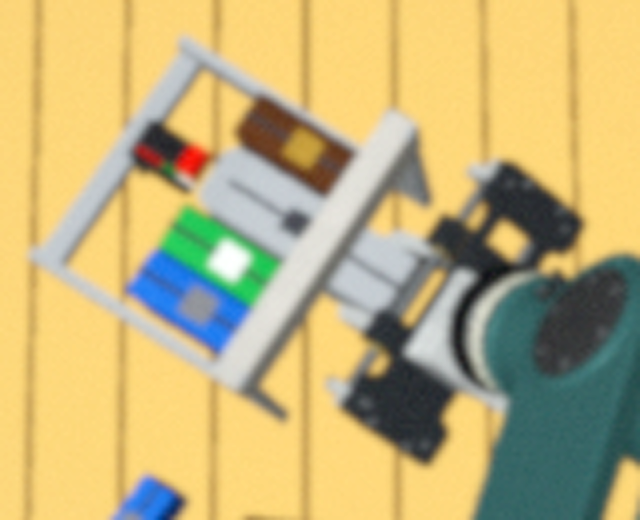

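The box is straight in the slot with its nose edge at about (210,180), just short of the red roller (192,160). The neighbours haven't moved. Next come small steps, with the roller's shift measured.

Emit:
{"name": "drive_tool", "arguments": {"commands": [[0.064,0,0.045,0,0,0],[0.064,0,0.045,0,0,0],[0.064,0,0.045,0,0,0],[0.064,0,0.045,0,0,0],[0,0,0,0,0,0],[0,0,0,0,0,0]]}}

```text
time: 20.92
tool_pos: [0.5888, 0.0813, 0.0349]
ee_rot: [3.139, -0.608, 0.984]
wrist_force: [-4.8, -4.6, 6.4]
width: 0.0436
finger_force: 30.0
```

```bash
cat > lev.py <<'E'
from h import *
import pickle
def meas(s):
    W=cloud(s);q=rack(W)*1000;z=W[...,2]; h=cv2.cvtColor(s["image"],cv2.COLOR_BGR2HSV)
    red=((h[...,0]<6)|(h[...,0]>174))&(h[...,1]>170)&(h[...,2]>90)&(z>.05)&(abs(q[...,1])<14)&(abs(q[...,0]-68)<20)
    R=q[red]; hi=red&(z>.0)
    out=['red n',len(R),'x mean/min/max',R[:,0].mean().round(2),R[:,0].min().round(1),R[:,0].max().round(1),'z',z[red].mean().round(4)]
    fl=(z>.07)&(z<.08)&(h[...,1]<110)&(abs(q[...,1])<10)&(q[...,0]>0)&(q[...,0]<66)
    out+=['nose',np.percentile(q[fl][:,0],[98,100]).round(1) if fl.any() else None]
    return out
E
python3 - <<'E'
from lev import *
o=get_obs(); print(o['time'],o['wrist_force'].round(1),rack(o['tool_pos'])*1000,o['tool_pos'][2])
print(meas(pickle.load(open("top0.pkl","rb"))))
s=snapshot("top"); print(meas(s)); v=snapshot("side")
a=cv2.resize(s["image"][150:190,165:215],None,fx=8,fy=8,interpolation=cv2.INTER_CUBIC)
b=cv2.resize(v["image"][135:215,235:310],None,fx=5,fy=5,interpolation=cv2.INTER_CUBIC)
H=max(a.shape[0],b.shape[0]); f=lambda x:cv2.copyMakeBorder(x,0,H-x.shape[0],0,0,0)
cv2.imwrite("pics/l1.png",np.clip(np.hstack([f(a),f(b)]).astype(float)*1.7,0,255).astype(np.uint8))
E
```

```text
20.925 [-4.8 -4.6  6.4] [-56.44477123  -1.37217884] 0.03485714490110949
['red n', 28, 'x mean/min/max', np.float64(65.65), np.float64(60.0), np.float64(72.3), 'z', np.float64(0.0682), 'nose', None]
['red n', 24, 'x mean/min/max', np.float64(68.41), np.float64(63.8), np.float64(73.7), 'z', np.float64(0.0693), 'nose', array([58.1, 59.1])]
```

View pics/l1.png

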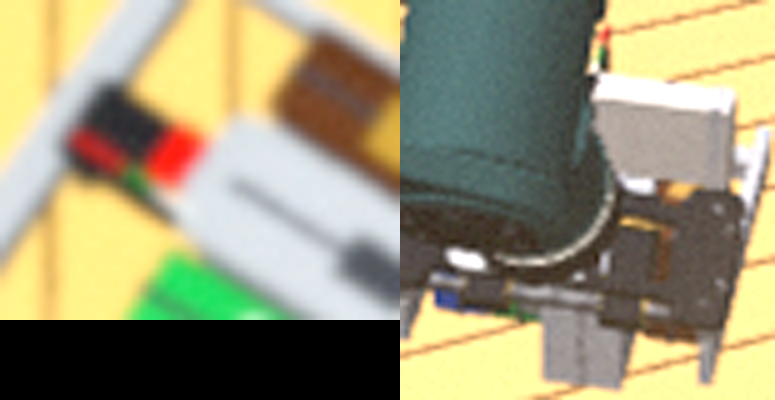

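The left panel shows the nose touching the red roller at (190,150), with the pointer not yet fully shifted; the side view is mostly hidden by the arm. I'll let it settle, then step on.

Emit:
{"name": "drive_tool", "arguments": {"commands": [[0,0,0,0,0,0],[0,0,0,0,0,0],[0,0,0,0,0,0],[0,0,0,0,0,0],[0,0,0,0,0,0],[0,0,0,0,0,0]]}}

```text
time: 21.78
tool_pos: [0.5888, 0.0813, 0.0349]
ee_rot: [3.139, -0.608, 0.983]
wrist_force: [-3.7, -5.9, 6.5]
width: 0.0438
finger_force: 30.0
```

Run:
```python
from lev import *
o=get_obs(); print(o['time'],o['wrist_force'].round(1),rack(o['tool_pos'])*1000,o['tool_pos'][2])
print(meas(snapshot("top")))
```

```text
21.775 [-3.7 -5.9  6.5] [-56.4542486   -1.39097987] 0.03486151079320707
['red n', 23, 'x mean/min/max', np.float64(68.62), np.float64(64.0), np.float64(75.3), 'z', np.float64(0.0692), 'nose', array([57.8, 59.7])]
```

Emit:
{"name": "drive_tool", "arguments": {"commands": [[0.041,0,0.029,0,0,0],[0.041,0,0.029,0,0,0],[0,0,0,0,0,0],[0,0,0,0,0,0],[0,0,0,0,0,0]]}}

```text
time: 22.45
tool_pos: [0.591, 0.0839, 0.0349]
ee_rot: [3.139, -0.607, 0.984]
wrist_force: [-5.2, -8.3, 8.7]
width: 0.0436
finger_force: 30.0
```

Run:
```python
from lev import *
o=get_obs(); print(o['time'],o['wrist_force'].round(1),rack(o['tool_pos'])*1000,o['tool_pos'][2])
s=snapshot("top"); print(meas(s)); print(meas(snapshot("top")))
cv2.imwrite("pics/l2.png",np.clip(cv2.resize(s["image"][150:190,165:215],None,fx=12,fy=12,interpolation=cv2.INTER_CUBIC).astype(float)*1.7,0,255).astype(np.uint8))
```

```text
22.45 [-5.2 -8.3  8.7] [-53.0620892   -1.70904837] 0.03486295045749283
['red n', 22, 'x mean/min/max', np.float64(71.25), np.float64(67.5), np.float64(76.8), 'z', np.float64(0.0713), 'nose', array([61.4, 62.8])]
['red n', 22, 'x mean/min/max', np.float64(71.19), np.float64(66.7), np.float64(76.2), 'z', np.float64(0.0716), 'nose', array([62.1, 63.5])]
```

View pics/l2.png

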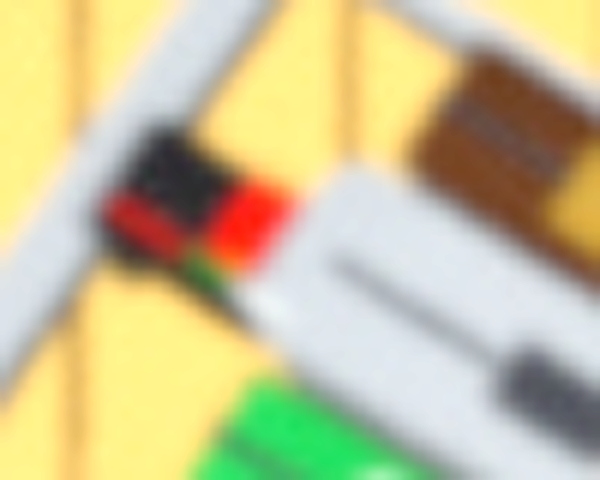

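The nose presses the roller at (240,225), with the pointer now near the green mark. The roller has moved about 5.6 mm from its start, so I'll go 2 mm further.

Emit:
{"name": "drive_tool", "arguments": {"commands": [[0.041,0,0.029,0,0,0],[0,0,0,0,0,0],[0,0,0,0,0,0],[0,0,0,0,0,0],[0,0,0,0,0,0]]}}

```text
time: 23.18
tool_pos: [0.5921, 0.0854, 0.0349]
ee_rot: [3.138, -0.607, 0.984]
wrist_force: [-6.6, -9.8, 8.2]
width: 0.0442
finger_force: 30.0
```

Run:
```python
from lev import *
o=get_obs(); print(o['time'],o['wrist_force'].round(1),rack(o['tool_pos'])*1000,o['tool_pos'][2])
print(meas(snapshot("top"))); print(meas(snapshot("top")))
```

```text
23.175 [-6.6 -9.8  8.2] [-51.17573098  -1.83103866] 0.03486857459084167
['red n', 22, 'x mean/min/max', np.float64(74.09), np.float64(68.9), np.float64(79.6), 'z', np.float64(0.0701), 'nose', array([63. , 64.8])]
['red n', 22, 'x mean/min/max', np.float64(73.8), np.float64(68.6), np.float64(79.0), 'z', np.float64(0.071), 'nose', array([63.5, 64.6])]
```

Emit:
{"name": "drive_tool", "arguments": {"commands": [[-0.041,0,-0.029,0,0,0],[0,0,0,0,0,0],[0,0,0,0,0,0]]}}

```text
time: 23.65
tool_pos: [0.5917, 0.0854, 0.0349]
ee_rot: [3.139, -0.609, 0.983]
wrist_force: [-1.6, -4.1, 5.4]
width: 0.044
finger_force: 30.0
```

Emit:
{"name": "drive_tool", "arguments": {"commands": [[0,0,0,0,0,0],[0,0,0,0,0,0],[0,0,0,0,0,0],[0,0,0,0,0,0]], "gripper": 0.3}}

```text
time: 24.15
tool_pos: [0.5909, 0.0867, 0.0342]
ee_rot: [-3.141, -0.61, 0.983]
wrist_force: [-1.0, 0.6, -0.7]
width: 0.0656
finger_force: 0.0
```

Run:
```python
from lev import *
o=get_obs(); print(o['time'],o['wrist_force'].round(1),rack(o['tool_pos'])*1000,o['tool_pos'][2])
print(meas(snapshot("top"))); print(meas(snapshot("top")))
```

```text
24.15 [-1.   0.6 -0.7] [-50.78312502  -0.14265125] 0.034182692613950336
['red n', 23, 'x mean/min/max', np.float64(73.64), np.float64(68.2), np.float64(80.1), 'z', np.float64(0.0708), 'nose', array([62.7, 64.6])]
['red n', 22, 'x mean/min/max', np.float64(73.97), np.float64(69.7), np.float64(80.7), 'z', np.float64(0.0705), 'nose', array([62.9, 64.3])]
```

Released with the lever unmoved. Next I back out along the tool axis and check.

Emit:
{"name": "drive_tool", "arguments": {"commands": [[-0.1,0,-0.2,0,0,0],[-0.1,0,-0.4,0,0,0],[-0.2,0,-0.7,0,0,0],[-0.3,0,-0.9,0,0,0],[-0.4,0,-0.9,0,0,0],[-0.4,0,-0.9,0,0,0],[-0.4,0,-0.9,0,0,0],[-0.4,0,-0.9,0,0,0],[0,0,0,0,0,0],[0,0,0,0,0,0],[0,0,0,0,0,0]]}}

```text
time: 25.62
tool_pos: [0.4754, -0.0858, 0.1713]
ee_rot: [-3.14, -0.61, 0.983]
wrist_force: [0.3, -0.5, -0.4]
width: 0.0656
finger_force: 0.0
```

Run:
```python
from lev import *
from fly import fly
fly("pics/f3.png"); s=snapshot("top"); v=snapshot("side"); print(meas(s))
a=cv2.resize(s["image"][140:230,145:250],None,fx=4,fy=4,interpolation=cv2.INTER_CUBIC)
b=cv2.resize(v["image"][135:215,225:315],None,fx=4,fy=4,interpolation=cv2.INTER_CUBIC)
H=max(a.shape[0],b.shape[0]); f=lambda x:cv2.copyMakeBorder(x,0,H-x.shape[0],0,0,0)
cv2.imwrite("pics/end.png",np.clip(np.hstack([f(a),f(b)]).astype(float)*1.6,0,255).astype(np.uint8))
```

```text
t 25.625 F [ 0.3 -0.5 -0.4] w 0.0656
n 756 z 0.0757 x -76.5 67.4
   -80 -23.8 20.2 0.0752
   -60 -24.4 19.6 0.0755
   -20 -24.3 19.8 0.0758
   0 -23.7 20.1 0.0758
   20 -24.5 19.8 0.0757
   40 -24.0 20.0 0.0758
   60 -21.8 10.8 0.0752
['red n', 22, 'x mean/min/max', np.float64(74.08), np.float64(68.9), np.float64(79.1), 'z', np.float64(0.0701), 'nose', array([62.7, 64.4])]
```

View pics/end.png

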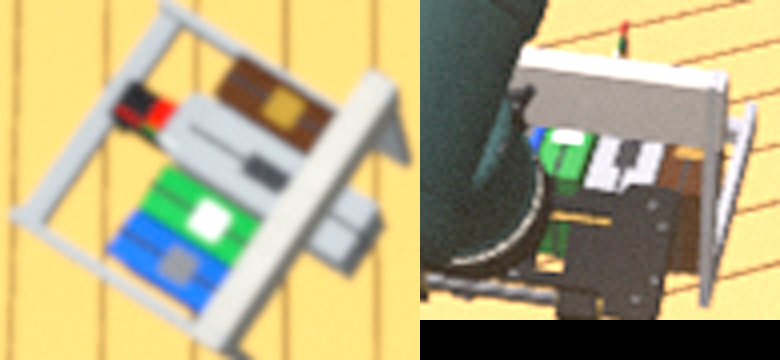

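The box stands straight in the slot at crop (240,160), its nose on the roller at (165,112), and the row boxes are upright. The gripper is clear. The roller was pushed about 8 mm (click at 6, overtravel at 10.5), so I'm handing in.

```bash
python3 -c "
from bench import close_job
print(close_job())"
```

```text
the job is handed in; nothing more can be done
None
```

The job is handed in at about 26 s: the fly box stands straight in the slot with the roller pushed about 8 mm by image measurement (click at 6 mm, overtravel at 10.5 mm), the row boxes are upright, and the gripper is clear; the judge gave no result.

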